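# Tip the cleaned lens tubes out of the drain trough into their box

## Task

Stand the empty metal box under the lip of the hinged drain trough, then press the trough's side pad down, slowly and without forcing it, until the trough bears firmly on its stop (about 13 N on the pad, never over 20 N), and hold it so until all three cleaned lens tubes have slid out into the box. Then ease the trough back up to level without letting it snap back, and leave the full box standing on the bench. Do not touch the clean tubes with the gripper or disturb the other things on the bench.

Things in the scene. Friction and masses are not known exactly. Their poses are not given: they have to be found in the camera images.
- stand: Aluminium stand of the drain trough, bolted down: base plate 116 x 128 x 6 mm and two side frames, 80 mm over their outer faces, 167 mm high. Origin on the bench below the middle of the trough's axle; the axle runs along the stand's x, 155 mm above the bench; the trough pours towards the stand's -y. The base plate ends 52 mm from the origin on the -y side; the bench beyond it is free.
- trough (a joint): Tilt of the steel trough, rad: 0 = level; grows as the lip goes down; a rigid bar stops it a little short of 40 degrees. A spring returns it, hard if let go: at the pad 2 to 3 N starts it and 4 to 7 N reaches the stop; from 8 N it sits firmly, over 20 N bends it. Channel 46 mm wide inside; at level its floor is 145 mm, its wall tops 171 mm above the bench; closed rear end 100 mm behind the axle.
- press_pad (a point): Middle of the upper face of the flat press pad, a plate 45 mm (stand x) x 38 mm (along the trough) x 3 mm bent out of the -x side wall near the lip; at level it lies 50 mm to -x and 89 mm to -y of the axle, 171 mm above the bench. It swings with the trough; at the stop it is about 60 mm lower and 10 mm nearer the axle.
- trough_lip (a point): Middle of the lip's edge, on the trough's floor: at level 110 mm to -y of the axle, 145 mm above the bench; at the stop about 79 mm to -y of the axle and 78 mm above the bench. The tubes land 80 to 200 mm to -y of the axle.
- parts_box: Empty open-topped box of bare metal sheet, 150 x 60 x 60 mm, walls and floor 3 mm, about 0.25 kg. Origin at the centre of its underside, x along the 150 mm side. It catches well with its long side along the pour, on the trough's centre line, its centre about 145 mm to -y of the stand's origin. A gripper must hold it across its width, beyond the lip, to clear the level trough.
- lens_tube_1: One of three alike black lens tubes, 31 mm diameter, 33 mm high, 60 g, standing on end on the trough's floor at the start. Origin at the centre of its lower face, z along its axis. They slide on the trough floor only when it is tipped steeply (about 27 to 35 degrees).
- lens_tube_2: One of three alike black lens tubes, 31 mm diameter, 33 mm high, 60 g, standing on end on the trough's floor at the start. Origin at the centre of its lower face, z along its axis. They slide on the trough floor only when it is tipped steeply (about 27 to 35 degrees).
- lens_tube_3: One of three alike black lens tubes, 31 mm diameter, 33 mm high, 60 g, standing on end on the trough's floor at the start. Origin at the centre of its lower face, z along its axis. They slide on the trough floor only when it is tipped steeply (about 27 to 35 degrees).
- tube_1_mid (a point): Middle of lens_tube_1, on its axis half-way up (16.5 mm above its origin).
- tube_2_mid (a point): Middle of lens_tube_2, on its axis half-way up (16.5 mm above its origin).
- tube_3_mid (a point): Middle of lens_tube_3, on its axis half-way up (16.5 mm above its origin).
- petri_dish: Bystander: covered clear petri dish, 63 mm diameter, 14 mm high. Origin at centre of underside.
- tape: Bystander: roll of tape lying flat, 70 mm diameter, 24 mm high. Origin at centre of underside.
- beaker: Bystander: small glass beaker, 51 mm diameter, 63 mm high. Origin at centre of underside.
- mask_case: Bystander: flat grey and black mask box, 68 x 67 x 17 mm. Origin at centre of underside.
- carrier: Bystander: round flat wafer carrier, 67 mm diameter, 14 mm high. Origin at centre of underside.

How it is judged:
On the way:
1. the trough is held firmly on its stop, and all three tubes have slid into the box (value of joint trough above 0.65 rad and contact force between the fingers and stand above 8 N and x of tube_1_mid in the frame of parts_box between -0.075 and 0.075 m and y of tube_1_mid in the frame of parts_box between -0.03 and 0.03 m and z of tube_1_mid in the frame of parts_box between 0.005 and 0.062 m and x of tube_2_mid in the frame of parts_box between -0.075 and 0.075 m and y of tube_2_mid in the frame of parts_box between -0.03 and 0.03 m and z of tube_2_mid in the frame of parts_box between 0.005 and 0.062 m and x of tube_3_mid in the frame of parts_box between -0.075 and 0.075 m and y of tube_3_mid in the frame of parts_box between -0.03 and 0.03 m and z of tube_3_mid in the frame of parts_box between 0.005 and 0.062 m), for 0.3 s.
At the end, for the whole second after the job is handed in: All three lens tubes rest in the box (middle of each within its walls and under 62 mm above its underside; they may pile up), the box stands upright on the bench (tilt under 0.05 rad, underside within 6 mm of the bench top), and the trough is back level (under 0.03 rad) (x of tube_1_mid in the frame of parts_box between -0.075 and 0.075 m and y of tube_1_mid in the frame of parts_box between -0.03 and 0.03 m and z of tube_1_mid in the frame of parts_box between 0.005 and 0.062 m and linear speed of each of lens_tube_1, lens_tube_2, lens_tube_3 below 0.03 m/s and x of tube_2_mid in the frame of parts_box between -0.075 and 0.075 m and y of tube_2_mid in the frame of parts_box between -0.03 and 0.03 m and z of tube_2_mid in the frame of parts_box between 0.005 and 0.062 m and x of tube_3_mid in the frame of parts_box between -0.075 and 0.075 m and y of tube_3_mid in the frame of parts_box between -0.03 and 0.03 m and z of tube_3_mid in the frame of parts_box between 0.005 and 0.062 m and value of joint trough below 0.03 rad and height (world z) of parts_box between -0.006 and 0.006 m and angle between parts_box's own z axis and vertical below 0.05 rad and linear speed of parts_box below 0.02 m/s); the robot touches nothing.
It fails at once if the trough or stand is pushed with more than 20 N (contact force between any of the arm, the fingers and stand above 20 N).
It fails at once if the trough snaps back (faster than 1.5 rad/s) (velocity of joint trough below -1.5 rad/s).
It fails at once if the gripper touches a clean lens tube (contact force between any of the arm, the fingers and lens_tube_1 above 0.5 N or contact force between any of the arm, the fingers and lens_tube_2 above 0.5 N or contact force between any of the arm, the fingers and lens_tube_3 above 0.5 N).
It fails at once if a bystander is moved by more than 15 mm (distance of any of petri_dish, tape, beaker, mask_case, carrier from where it was at the start of the episode above 0.015 m).
It also fails if it takes over 72 s, if anything falls off the work surface, if the arm or the gripper's body presses on something with over 40 N, if the wrist force passes 120 N, or if a joint passes its speed limit or range.

## Robot

A 7-joint arm with a two-finger parallel gripper is mounted at the origin on the work surface; the furniture and walls round the work are solid. World frame = base frame: x ahead of the robot, y to its left, z up, the work surface at z = 0. Lengths are in m, angles in rad, forces in N, time in s.
With the tool pointing down it reaches from about 0.425 to 1.025 m from the base axis. Payload 3.6 kg.
Tool frame: the origin (TCP) lies at the very end of the fingers, on their centre line; the grasp point (between the pads) lies 19 mm behind it; z points along the fingers, y is the line along which they close (so a half turn about z gives the same grasp; the last joint's range is limited). The gripper opens to 85 mm and grips with 20 to 120 N. Pads are 22 mm wide; open, the fingers measure 114 mm over their backs; the gripper's body (76 mm by 85 mm) begins 54 mm behind the grasp point. The pads swing forward as they close: fully open they stand 13 mm farther back than shut.
Start: joints at [1.016, 0.591, 0.048, 1.609, -0.033, 0.943, -0.034], TCP at [0.323, -0.649, 0.231] pointing down, gripper open.
Joint ranges: [-2.69, 2.69], [-0.47, 2.24], [-1.27, 1.36], [0.19, 2.51], [-1.53, 4.68], [0.08, 2.07], [-3.09, 3.09]. Speed limits (rad/s): [2.57, 2.57, 3.14, 3.14, 3.14, 3.14, 3.14].

## Interface

Orientations are given as a 3x3 rotation matrix whose columns are the frame's x, y, z axes.
In Python, from rig import ctrl gives the robot as it stands. The module is installed in compiled form; this text tells all that it offers.
- The arm moves only by the tool step_arm, never from a script. Its argument "increments" is a list of rows, each a list of 7 numbers: the shift along the world's x, y, z in cm, then the turn, a rotation vector about the world's x, y, z in rad, then the closure, from -1 (fully open) to 1 (shut), so that 0 is half open. A call has 1 to 12 rows; each row is the pose to reach, as a shift and turn from the pose commanded when the call began; what a row does not reach only later rows make up. A row lasts 1/10 s, in which the tool goes at most 50 mm and 8.59 degrees, less where a joint would pass 70% of its speed; a pose out of reach is approached as far as the arm can. A call with a gripper value outside its range is refused whole. The fingers move at their own pace and stop on an object; the grip force is fixed at half the most. Time passes only in rows, so rows that repeat a pose let the fingers close. It gives the time, the measured TCP pose, the force, the opening and the grip force at its end, in the units of the state.
- ctrl.sense(): the state, without advancing time (a new reading comes with each control period).
- ctrl.get_image(name): name is "side" or "top" or "wrist"; returns (picture, depth): 480x640x3 uint8, red, green, blue; 480x640 float32, m along the optical axis (not along the pixel's ray), 0 where there is no reading.
- ctrl.camera_model(name): a dict with "K" (3x3 intrinsics, pixels), "position" and "orientation" of the camera in the world; the wrist camera has in their place "tool_from_camera" (4x4, takes a point from camera to tool coordinates, whose origin is the TCP and whose axes are the flange's). Camera axes: x right, y up, looking along -z (the intrinsics and any distortion apply to the point x, -y, -z); pixel columns grow to the right and rows downward; lengths in m; the calibration is good to about 2 mm. A picture is of the moment at which its call begins: read the wrist's pose just before it. camera_model takes no time and is no camera call.
- ctrl.job_done(): hands the job in; it is judged then, once.
Trained networks look in the newest picture that a camera, given by its name, has taken for a name from the list of things; names that differ only in an ending like _2 or _b are one class to them, and where a whole thing is asked for, a point or a joint stands for the part that bears it (a point fixed in the world has none). Each returns a list of dicts, best first, with "conf" (0 to 1); they miss things now and then, are a little off and sometimes report something else, mostly with a low value. They report only what shows in the picture. A call takes as long as a camera call.
- ctrl.find_in(camera, thing): "point" ([x, y, z] in m, in world coordinates, good to about 4 mm: the middle of the surface that is visible of it).
- ctrl.silhouettes(camera, thing): "mask" (480x640 bool, what is visible of it).
The state is a dict: "time_s": time; "qpos": joint angles; "joint_velocities": joint speeds; "tau": joint torques, N m; "eef_pos": TCP position; "eef_rot": TCP orientation; "force": force on the tool from outside, world axes, zero at the start; "ft_torque": the same for the moment, N m; "finger_gap": finger opening in m; "gripper_force": force on a finger pad.
Only numpy, scipy, OpenCV 4.12 (cv2) and the standard library are available. Lean on these libraries where they do the work, as an engineer would, in place of code of your own. Each camera call takes 0.05 s, during which the arm holds its last target. There are 200 camera calls.

## Working session

There is one attempt and no reset: what is moved stays moved. The work goes in short steps, Python scripts to look and compute and a tool call to move; the robot and the scene stay as the last step left them, time stands still between calls to the robot, and variables do not carry over. Pictures are saved under pics/ and viewed, at most 10 in all, crops included, and the job is handed in when it is done.

Besides the shell and the picture viewer there is one more tool, called after ">>>" as name(argument=value, ...) on one line, values as JSON. step_arm: Moves the arm, as the interface text tells. Its arguments: {"type":"object","properties":{"increments":{"type":"array"}},"required":["increments"]}

```bash
mkdir -p pics; cat > h.py <<'E'
import numpy as np, cv2
from rig import ctrl
def world(cam,depth,mask=None):
    m=ctrl.camera_model(cam);K=np.array(m["K"])
    v,u=np.nonzero((depth>0)&(mask if mask is not None else True))
    d=depth[v,u]
    p=np.c_[(u-K[0,2])/K[0,0]*d,-(v-K[1,2])/K[1,1]*d,-d]
    return p@np.array(m["orientation"]).T+np.array(m["position"]),u,v
E
python3 - <<'E'
from h import *
s=ctrl.sense();print(s["time_s"],s["eef_pos"],s["eef_rot"],s["finger_gap"])
for c in("side","top"):
    im,d=ctrl.get_image(c);cv2.imwrite(f"pics/{c}0.png",im[:,:,::-1]);np.save(c+"0.npy",d)
    print(c,ctrl.camera_model(c))
for t in["stand","trough","press_pad","trough_lip","parts_box","lens_tube_1","petri_dish","tape","beaker","mask_case","carrier"]:
    for c in(["top","side"] if t in("stand","parts_box","press_pad","trough_lip") else ["top"]):
        print(t,c,[(np.round(r["point"],3).tolist(),round(r["conf"],2)) for r in ctrl.find_in(c,t)[:4]])
E
```

```text
0.0 [ 0.32268915 -0.64829786  0.23014782] [[ 8.95196928e-01  4.45669504e-01 -1.07398108e-03]
 [ 4.45670789e-01 -8.95194801e-01  1.95381340e-03]
 [-9.06672317e-05 -2.22768975e-03 -9.99997515e-01]] 0.08573345377339765
side {'K': array([[608.81495358,   0.        , 321.30694878],
       [  0.        , 608.81495358, 246.36700827],
       [  0.        ,   0.        ,   1.        ]]), 'position': array([ 1.36336826, -0.47994355,  1.32936462]), 'orientation': array([[ 0.45044848, -0.69841124,  0.55616355],
       [ 0.89269404,  0.34262267, -0.29275768],
       [ 0.01391101,  0.62835614,  0.77780142]])}
top {'K': array([[450.79651082,   0.        , 324.84834122],
       [  0.        , 450.79651082, 236.19369056],
       [  0.        ,   0.        ,   1.        ]]), 'position': array([ 0.4568005 , -0.04677906,  1.04960051]), 'orientation': array([[-0.00659616,  0.99808951, -0.0614315 ],
       [-0.99995224, -0.0070266 , -0.00679344],
       [-0.00721211,  0.06138375,  0.99808818]])}
stand top [([0.534, 0.064, 0.145], 0.94), ([0.553, 0.048, 0.158], 0.63), ([0.548, 0.044, 0.15], 0.22)]
stand side [([0.558, 0.073, 0.147], 0.61), ([0.527, 0.141, 0.166], 0.38)]
trough top [([0.559, 0.043, 0.144], 0.86)]
press_pad top [([0.549, 0.044, 0.147], 0.97), ([0.54, -0.285, 0.001], 0.72)]
press_pad side [([0.552, 0.03, 0.16], 0.75), ([0.549, 0.095, 0.168], 0.66)]
trough_lip top [([0.554, 0.044, 0.144], 0.98)]
trough_lip side [([0.527, 0.144, 0.169], 0.74), ([0.553, 0.028, 0.157], 0.59)]
parts_box top [([0.542, -0.283, -0.001], 0.71), ([0.55, 0.047, 0.15], 0.23)]
parts_box side [([0.531, -0.279, 0.006], 0.91)]
lens_tube_1 top [([0.551, 0.048, 0.164], 0.73), ([0.542, 0.096, 0.158], 0.5), ([0.527, 0.143, 0.16], 0.47)]
petri_dish top [([0.702, -0.177, 0.014], 0.64)]
tape top [([0.322, -0.209, 0.022], 0.92)]
beaker top [([0.708, -0.304, 0.031], 0.7)]
mask_case top [([0.712, 0.091, 0.018], 0.64)]
carrier top [([0.532, 0.143, 0.161], 0.66)]
```

View pics/top0.png

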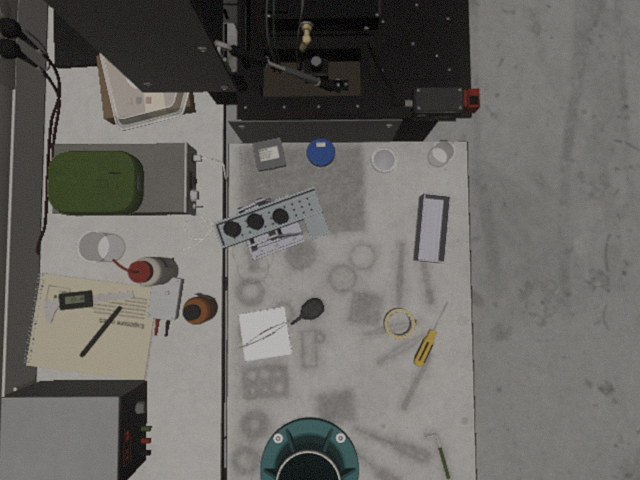

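View pics/side0.png

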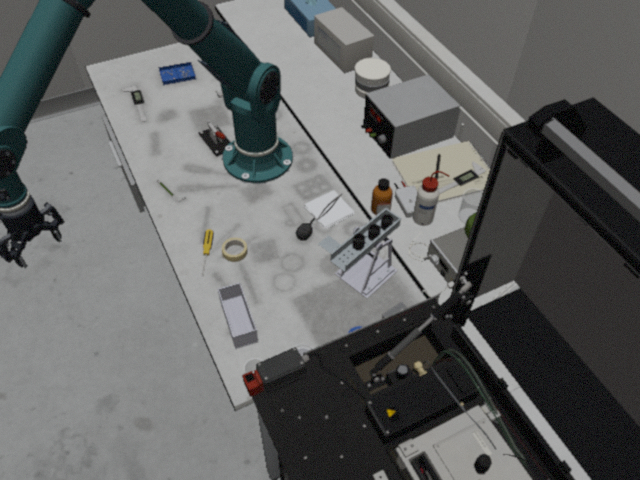

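```bash
python3 - <<'E'
from h import *
for c in("top","side"):
    d=np.load(c+"0.npy");P,u,v=world(c,d)
    def rect(sel,n):
        q=P[sel]
        if len(q)<20: print(c,n,"few",len(q));return
        (cx,cy),(w,h),a=cv2.minAreaRect((q[:,:2]*1000).astype(np.float32))
        print(c,n,len(q),"c",round(cx),round(cy),"wh",round(w),round(h),"ang",round(a,1),"z",np.percentile(q[:,2],[5,50,95]).round(3))
    near=(abs(P[:,0]-.55)<.2)&(abs(P[:,1]-.08)<.2)
    rect(near&(abs(P[:,2]-.171)<.005),"walltops+pad")
    rect(near&(P[:,2]>.13)&(P[:,2]<.155),"floor")
    b=(abs(P[:,0]-.54)<.1)&(abs(P[:,1]+.28)<.11)
    rect(b&(abs(P[:,2]-.06)<.006),"boxrim")
    rect(b&(abs(P[:,2]-.003)<.004),"boxfloor")
E
```

```text
top walltops+pad 1087 c 539 67 wh 100 218 ang 12.3 z [0.168 0.172 0.175]
top floor 1820 c 548 70 wh 86 209 ang 17.4 z [0.142 0.145 0.152]
top boxrim 327 c 535 -280 wh 62 150 ang 83.7 z [0.055 0.059 0.062]
top boxfloor 4441 c 541 -273 wh 206 199 ang 89.7 z [-0.001  0.001  0.005]
side walltops+pad 719 c 543 69 wh 101 221 ang 11.8 z [0.167 0.171 0.175]
side floor 838 c 552 73 wh 87 214 ang 18.2 z [0.139 0.145 0.154]
side boxrim 219 c 539 -279 wh 60 154 ang 83.6 z [0.055 0.059 0.064]
side boxfloor 2763 c 540 -273 wh 206 200 ang 89.9 z [-0.001  0.002  0.006]
```

The top view shows the trough running from (217,235) to its lip at about (320,195), with the pad side at about (312,222). The box is at (432,228), the petri dish at (384,160), the beaker at (440,153), the carrier at (320,152), the mask case at (268,153) and the tape at (400,322). The side view agrees. Next I'll fit the stand pose precisely.

```bash
python3 - <<'E'
from h import *
from scipy.ndimage import distance_transform_edt
from scipy.optimize import minimize
print(np.round(ctrl.camera_model("wrist")["tool_from_camera"],3))
# raster of pts at z .16-.182 vs model of trough top outline + pad
for cs in(("top",),("side",),("top","side")):
    q=[]
    for c in cs:
        P,u,v=world(c,np.load(c+"0.npy"))
        s=(abs(P[:,0]-.55)<.16)&(abs(P[:,1]-.08)<.16)&(abs(P[:,2]-.171)<.004)
        q.append(P[s])
    q=np.vstack(q)[:,:2]
    def loc(p,q):
        a=p[2]; ex=np.array([np.cos(a),np.sin(a)]);ey=np.array([-np.sin(a),np.cos(a)])
        r=q-p[:2];return np.c_[r@ex,r@ey]
    def cost(p):
        l=loc(p,q);x,y=l.T
        seg=lambda lo,hi,t:np.maximum(np.maximum(lo-t,t-hi),0)
        d1=np.hypot(np.abs(np.abs(x)-.024),seg(-.105,.1,y))
        d2=np.hypot(seg(-.0725,-.027,x),seg(-.108,-.070,y))
        d3=np.hypot(seg(-.025,.025,x),np.abs(y-.1))
        d=np.minimum(np.minimum(d1,d2),d3)
        return np.mean(np.minimum(d,.01)**2)*1e6
    best=min((minimize(cost,[x0,y0,np.radians(a)],method="Nelder-Mead",options=dict(xatol=1e-5,fatol=1e-4,maxiter=2000)) for x0 in(.53,.545) for y0 in(.07,.09) for a in(10,16,22)),key=lambda r:r.fun)
    l=loc(best.x,q)
    print(cs,best.x[:2].round(4),np.degrees(best.x[2]).round(2),round(best.fun,2),"ext",np.percentile(l,[1,99],axis=0).round(3).tolist())
    padl=l[l[:,0]<-.032]; print("pad",np.percentile(padl,[2,50,98],axis=0).round(3).tolist())
im=cv2.imread("pics/top0.png")[170:280,200:350];cv2.imwrite("pics/crop.png",cv2.resize(im,None,fx=5,fy=5,interpolation=cv2.INTER_CUBIC))
E
```

```text
[[ 0.001  0.953  0.304  0.078]
 [ 1.    -0.001 -0.    -0.001]
 [ 0.     0.304 -0.953 -0.143]
 [ 0.     0.     0.     1.   ]]
('top',) [0.5478 0.075 ] 20.08 9.49 ext [[-0.07, -0.106], [0.027, 0.101]]
pad [[-0.07, -0.106], [-0.051, -0.087], [-0.033, -0.069]]
('side',) [0.5523 0.0756] 20.55 25.0 ext [[-0.07, -0.106], [0.028, 0.101]]
pad [[-0.07, -0.106], [-0.051, -0.087], [-0.033, -0.068]]
('top', 'side') [0.5494 0.0752] 20.3 17.03 ext [[-0.071, -0.106], [0.029, 0.101]]
pad [[-0.071, -0.105], [-0.051, -0.087], [-0.033, -0.068]]
```

View pics/crop.png

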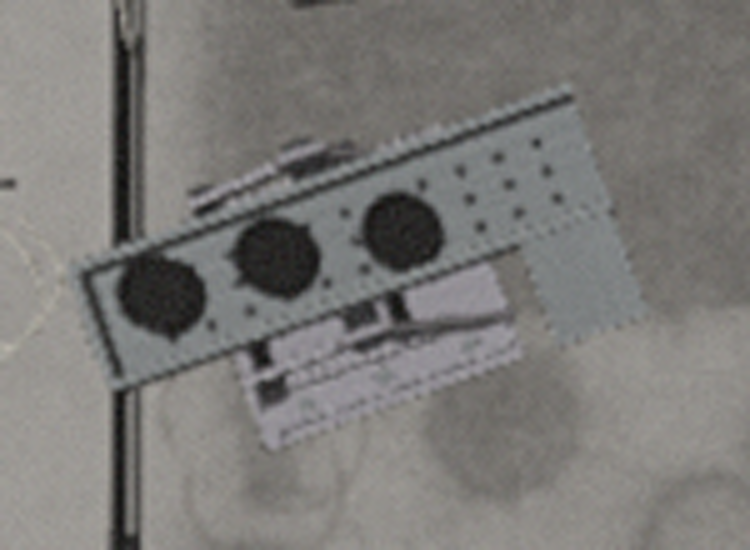

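Stand origin is about (0.549, 0.075) at 20.3°. The crop shows the bare lip at right, around (590,150), and the pad at (585,280), as the fit predicts. Next, move above the box.

>>> step_arm(increments=[[4,6,0,0,0,-0.1,-1],[8,12,0,0,0,-0.2,-1],[12,18,-1,0,0,-0.3,-1],[16,24,-3,0,0,-0.4,-1],[20,30,-6,0,0,-0.5,-1],[24,35.5,-9,0,0,-0.572,-1],[24.9,36.5,-11,0,0,-0.572,-1],[24.9,36.5,-11,0,0,-0.572,-1],[24.9,36.5,-11,0,0,-0.572,-1]])

```text
time_s: 1.75
eef_pos: [0.5671, -0.2914, 0.1258]
eef_rot: [[0.994, -0.11, 0.001], [-0.11, -0.994, -0.0], [0.001, 0.0, -1.0]]
force: [0.7, -0.4, -0.9]
finger_gap: 0.0857
gripper_force: 0.0
```

```bash
python3 - <<'E'
from h import *
s=ctrl.sense();R=np.array(s["eef_rot"]);p=np.array(s["eef_pos"]);print(s["time_s"],p,R.round(3).tolist())
im,d=ctrl.get_image("wrist");m=ctrl.camera_model("wrist");K=m["K"];T=np.array(m["tool_from_camera"])
cv2.imwrite("pics/w1.png",im[:,:,::-1])
v,u=np.nonzero(d>0);z=d[v,u]
c=np.c_[(u-K[0,2])/K[0,0]*z,-(v-K[1,2])/K[1,1]*z,-z]
P=(c@T[:3,:3].T+T[:3,3])@R.T+p
b=(abs(P[:,2]-.058)<.005)&(abs(P[:,0]-.54)<.12)&(abs(P[:,1]+.28)<.06)
print(b.sum(),cv2.minAreaRect((P[b,:2]*1000).astype(np.float32)),P[b].mean(0))
E
```

```text
1.75 [ 0.56707769 -0.29139535  0.12580138] [[0.994, -0.11, 0.001], [-0.11, -0.994, -0.0], [0.001, 0.0, -1.0]]
3881 ((536.4109497070312, -279.2527770996094), (60.17779541015625, 150.46499633789062), 83.62018585205078) [ 0.53980338 -0.27875799  0.05893663]
```

View pics/w1.png

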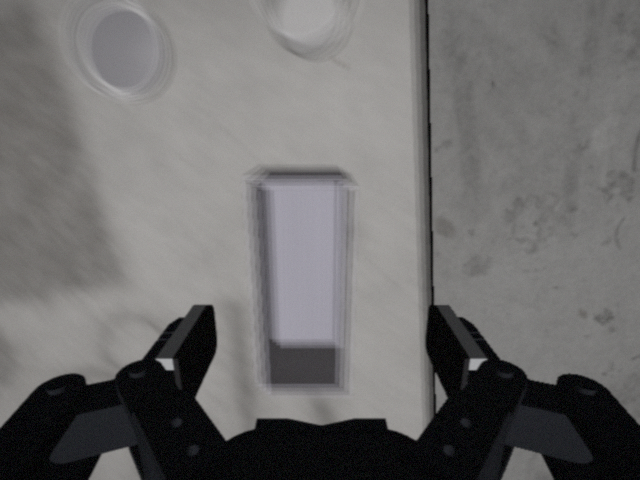

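The wrist view shows the box from (248,180) to (350,390) between the fingers, with the arm still settling. Its measured centre is (0.536, -0.279), which agrees with the fit. Now descend and grip.

>>> step_arm(increments=[[0,0,-3,0,0,0,-1],[0,0,-6,0,0,0,-1],[0,0,-9,0,0,0,-1],[0,0,-10.2,0,0,0,-1],[0,0,-10.2,0,0,0,-1],[0,0,-10.2,0,0,0,-1],[0,0,-10.2,0,0,0,1],[0,0,-10.2,0,0,0,1],[0,0,-10.2,0,0,0,1],[0,0,-10.2,0,0,0,1],[0,0,-10.2,0,0,0,1],[0,0,-10.2,0,0,0,1]])

```text
time_s: 3.0
eef_pos: [0.5675, -0.2929, 0.0263]
eef_rot: [[0.994, -0.11, 0.003], [-0.11, -0.994, -0.001], [0.004, 0.0, -1.0]]
force: [0.9, 1.2, 6.3]
finger_gap: 0.0594
gripper_force: 64.8
```

>>> step_arm(increments=[[0,0,1,0,0,0,1],[0,0,2,0,0,0,1],[0,0,3,0,0,0,1],[0,0,3,0,0,0,1],[0,0,3,0,0,0,1],[0,0,3,0,0,0,1]])

```text
time_s: 3.6
eef_pos: [0.5655, -0.2928, 0.0539]
eef_rot: [[0.994, -0.11, -0.001], [-0.11, -0.994, 0.0], [-0.001, -0.0, -1.0]]
force: [0.8, -0.8, -2.1]
finger_gap: 0.059
gripper_force: 64.6
```

```bash
cat >> h.py <<'E'
def tool_pts(s,im_d,cam="wrist"):
    m=ctrl.camera_model("wrist");K=m["K"];T=np.array(m["tool_from_camera"]);d=im_d
    v,u=np.nonzero(d>0);z=d[v,u]
    c=np.c_[(u-K[0,2])/K[0,0]*z,-(v-K[1,2])/K[1,1]*z,-z]
    t=c@T[:3,:3].T+T[:3,3]
    return t,t@np.array(s["eef_rot"]).T+np.array(s["eef_pos"]),u,v
E
python3 - <<'E'
from h import *
s=ctrl.sense();print(s["time_s"],s["eef_pos"],s["finger_gap"],np.round(s["force"],1))
im,d=ctrl.get_image("wrist");t,P,u,v=tool_pts(s,d);cv2.imwrite("pics/w2.png",im[:,:,::-1])
b=(abs(P[:,2]-.085)<.012)&(abs(t[:,1])<.04)&(t[:,0]>-.02)&(t[:,0]<.1)
x=t[b]
print(b.sum(),np.percentile(x,[1,50,99],axis=0).round(4).tolist())
for lo in(.0,.02,.03,.036):
    k=(x[:,0]>lo)&(x[:,0]<lo+.006);print(lo,k.sum(),x[k][:,2].mean().round(4) if k.any() else None)
im,d=ctrl.get_image("top");P,u,v=world("top",d);cv2.imwrite("pics/t2.png",im[:,:,::-1])
E
```

```text
3.6 [ 0.56547157 -0.29275769  0.05391463] 0.05903371035313901 [ 0.8 -0.8 -2.1]
11331 [[-0.0183, -0.0366, -0.0428], [0.0184, 0.0029, -0.0329], [0.0436, 0.0385, -0.0195]]
0.0 844 -0.0341
0.02 583 -0.0299
0.03 606 -0.0302
0.036 2164 -0.0311
```

View pics/w2.png

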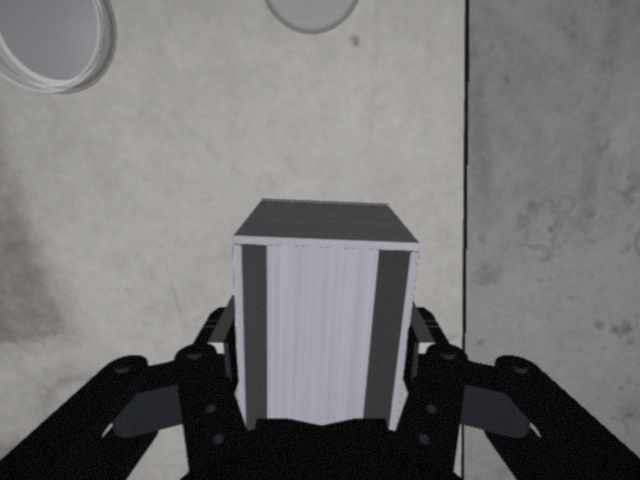

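The box is held square, with its far rim at row 242 and its centre about 32 mm behind the grip. Next, carry and turn it to a standoff.

>>> step_arm(increments=[[0.8,2,1,0,0,-0.12,1],[1.6,4,1,0,0,-0.24,1],[2.4,6,1,0,0,-0.36,1],[3.2,8,1,0,0,-0.48,1],[4,10,1,0,0,-0.6,1],[4.8,12,1,0,0,-0.72,1],[5.5,14,1,0,0,-0.84,1],[6.2,15.5,1,0,0,-0.97,1],[6.2,15.5,1,0,0,-1.107,1],[6.2,15.5,1,0,0,-1.107,1],[6.2,15.5,1,0,0,-1.107,1],[6.2,15.5,1,0,0,-1.107,1]])

```text
time_s: 4.9
eef_pos: [0.6273, -0.1388, 0.0641]
eef_rot: [[0.347, -0.938, -0.0], [-0.938, -0.347, -0.0], [0.0, 0.001, -1.0]]
force: [-0.7, -0.4, -2.2]
finger_gap: 0.0595
gripper_force: 65.1
```

>>> step_arm(increments=[[-0.4,1.2,-0.5,0,0,0,1],[-0.8,2.4,-1,0,0,0,1],[-1.2,3.6,-1.5,0,0,0,1],[-1.65,4.8,-2,0,0,0,1],[-1.65,4.8,-2.4,0,0,0,1],[-1.65,4.8,-2.8,0,0,0,1],[-1.65,4.8,-3.1,0,0,0,1],[-1.65,4.8,-3.3,0,0,0,1],[-1.65,4.8,-3.3,0,0,0,1],[-1.65,4.8,-3.3,0,0,0,1]])

```text
time_s: 5.9
eef_pos: [0.6115, -0.0905, 0.0313]
eef_rot: [[0.346, -0.938, 0.0], [-0.938, -0.346, -0.0], [0.0, -0.0, -1.0]]
force: [0.4, 0.4, -2.2]
finger_gap: 0.0591
gripper_force: 65.1
```

```bash
python3 - <<'E'
from h import *
for c in("top","side"):
    im,d=ctrl.get_image(c);cv2.imwrite(f"pics/{c}3.png",im[:,:,::-1]);P,u,v=world(c,d)
    o=np.array([.5494,.0752]);a=np.radians(20.3);ex=np.array([np.cos(a),np.sin(a)]);ey=np.array([-np.sin(a),np.cos(a)])
    x=(P[:,:2]-o)@ex;y=(P[:,:2]-o)@ey
    m=(abs(P[:,2]-.06)<.007)&(abs(x)<.05)&(y<-.05)&(y>-.25)
    print(c,m.sum(),np.percentile(np.c_[x,y][m],[1,99],axis=0).round(4).tolist())
print(np.round(ctrl.sense()["force"],1))
im=cv2.imread("pics/top3.png")[140:300,220:420];cv2.imwrite("pics/crop3.png",cv2.resize(im,None,fx=4,fy=4))
E
```

```text
top 23 [[-0.0323, -0.2172], [-0.0213, -0.1993]]
side 278 [[-0.0341, -0.2214], [0.0456, -0.0691]]
[ 0.  -0.1 -2.1]
```

View pics/crop3.png

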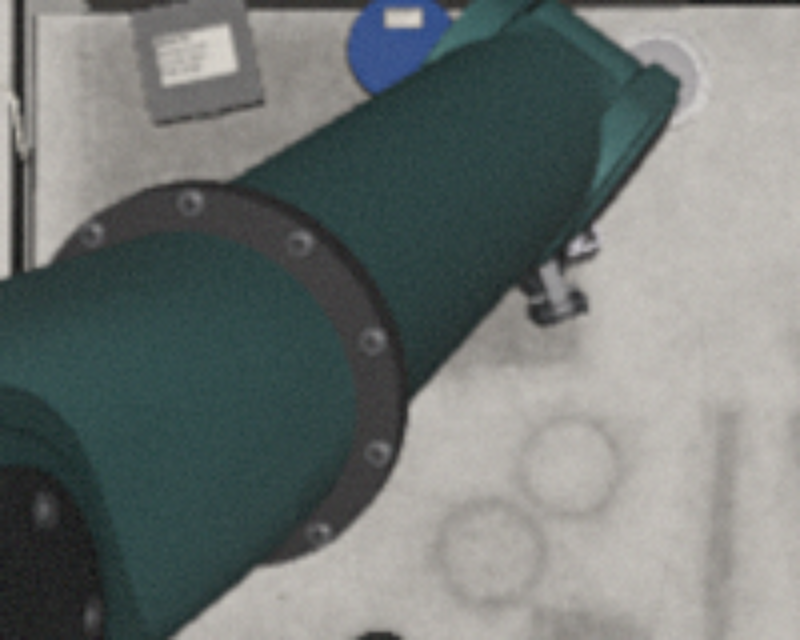

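The arm hides the box from the top camera. The side depth puts it from -69 to -221 mm, so it is centred at -145 mm. Set it down and release.

>>> step_arm(increments=[[0,0,-0.1,0,0,0,1],[0,0,-0.2,0,0,0,1],[0,0,-0.25,0,0,0,1],[0,0,-0.25,0,0,0,1]])

```text
time_s: 6.4
eef_pos: [0.6112, -0.0898, 0.0285]
eef_rot: [[0.346, -0.938, -0.0], [-0.938, -0.346, 0.0], [-0.0, 0.0, -1.0]]
force: [0.4, -1.4, -1.5]
finger_gap: 0.0594
gripper_force: 65.1
```

>>> step_arm(increments=[[0,0,-0.1,0,0,0,1],[0,0,-0.1,0,0,0,1],[0,0,-0.1,0,0,0,-0.2],[0,0,-0.1,0,0,0,-0.6],[0,0,-0.1,0,0,0,-1],[0,0,-0.1,0,0,0,-1],[0,0,-0.1,0,0,0,-1],[0,0,-0.1,0,0,0,-1]])

```text
time_s: 7.2
eef_pos: [0.6114, -0.0899, 0.0278]
eef_rot: [[0.346, -0.938, 0.0], [-0.938, -0.346, 0.0], [0.0, -0.0, -1.0]]
force: [0.7, -0.4, 0.7]
finger_gap: 0.0855
gripper_force: 0.0
```

>>> step_arm(increments=[[0,0,2,0,0,0,-1],[0,0,5,0,0,0,-1],[0.3,-0.8,9,0,0,0,-1],[0.6,-1.6,13,0,0,0,-1],[0.7,-1.9,17,0,0,0,0],[0.7,-1.9,20,0,0,0,1],[0.7,-1.9,21,0,0,0,1],[-2,0.5,21,0,0,0,1],[-5,3,21,0,0,0,1],[-8.1,6.3,21,0,0,0,1],[-8.1,6.3,21,0,0,0,1],[-8.1,6.3,21,0,0,0,1]])

```text
time_s: 8.4
eef_pos: [0.5292, -0.0255, 0.2369]
eef_rot: [[0.349, -0.937, -0.002], [-0.937, -0.349, 0.001], [-0.001, 0.001, -1.0]]
force: [-0.0, -0.1, 0.2]
finger_gap: 0.0001
gripper_force: 0.0
```

```bash
python3 - <<'E'
from h import *
s=ctrl.sense();print(s["time_s"],s["eef_pos"],s["finger_gap"],np.round(s["force"],1))
im,d=ctrl.get_image("wrist");t,P,u,v=tool_pts(s,d);cv2.imwrite("pics/w4.png",im[:,:,::-1])
o=np.array([.5494,.0752]);a=np.radians(20.3);ex=np.array([np.cos(a),np.sin(a)]);ey=np.array([-np.sin(a),np.cos(a)])
x=(P[:,:2]-o)@ex;y=(P[:,:2]-o)@ey;q=np.c_[x,y,P[:,2]]
m=(abs(q[:,2]-.171)<.008)&(x<-.03)&(x>-.085)&(y>-.13)&(y<-.05);print("pad",m.sum(),np.percentile(q[m],[2,50,98],axis=0).round(4).tolist())
m=(abs(q[:,2]-.06)<.006)&(abs(x)<.05)&(y<-.05)&(y>-.25);print("box",m.sum(),np.percentile(q[m],[1,50,99],axis=0).round(4).tolist())
im,d=ctrl.get_image("side");P,u,v=world("side",d);x=(P[:,:2]-o)@ex;y=(P[:,:2]-o)@ey
m=(abs(P[:,2]-.06)<.006)&(abs(x)<.05)&(y<-.05)&(y>-.25);q=np.c_[x,y,P[:,2]];print("box side",m.sum(),np.percentile(q[m],[1,50,99],axis=0).round(4).tolist())
E
```

```text
8.4 [ 0.52921781 -0.025531    0.2369081 ] 5.607966076124977e-05 [-0.  -0.1  0.2]
pad 3885 [[-0.0698, -0.1049, 0.1698], [-0.0504, -0.0876, 0.1712], [-0.0307, -0.0685, 0.1725]]
box 1834 [[-0.0304, -0.2183, 0.0543], [0.0089, -0.1719, 0.0596], [0.0336, -0.08, 0.0615]]
box side 266 [[-0.0279, -0.2209, 0.0542], [0.0074, -0.1482, 0.058], [0.0386, -0.0691, 0.0646]]
```

View pics/w4.png

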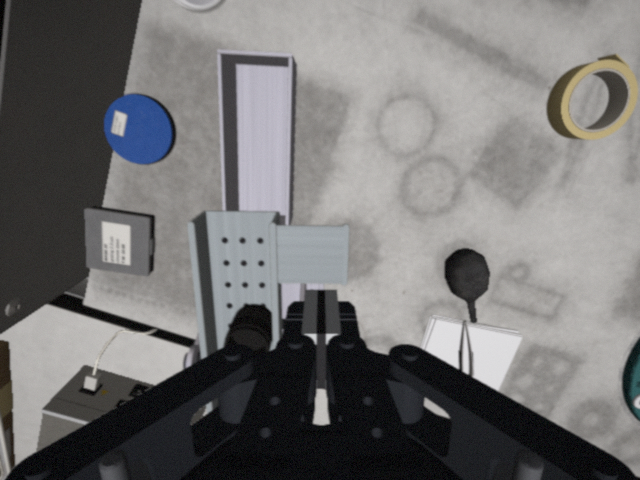

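The wrist view shows the pad at (310,255) ahead of the closed fingers and the box at (257,135) on the trough's centre line. Now lower to just above the pad.

>>> step_arm(increments=[[0,0,-1.5,0,0,0,1],[0,0,-3,0,0,0,1],[0,0,-4.5,0,0,0,1],[0,0,-5.5,0,0,0,1],[0,0,-6,0,0,0,1],[0,0,-6.2,0,0,0,1],[0,0,-6.2,0,0,0,1]])

```text
time_s: 9.2
eef_pos: [0.5307, -0.0273, 0.1757]
eef_rot: [[0.346, -0.938, 0.0], [-0.938, -0.346, -0.0], [0.0, -0.0, -1.0]]
force: [-1.0, 0.6, -0.1]
finger_gap: -0.0001
gripper_force: 0.0
```

>>> step_arm(increments=[[0,0,-0.1,0,0,0,1],[0,0,-0.2,0,0,0,1],[0,0,-0.3,0,0,0,1],[0,0,-0.4,0,0,0,1],[0,0,-0.5,0,0,0,1],[0,0,-0.5,0,0,0,1]])

```text
time_s: 9.8
eef_pos: [0.5304, -0.0268, 0.1708]
eef_rot: [[0.346, -0.938, 0.0], [-0.938, -0.346, 0.0], [-0.0, -0.0, -1.0]]
force: [-0.6, -0.5, 2.4]
finger_gap: -0.0001
gripper_force: 1.1
```

>>> step_arm(increments=[[0,0,-0.3,0,0,0,1],[0,0,-0.6,0,0,0,1],[0,0,-0.9,0,0,0,1],[0,0,-1.2,0,0,0,1],[0,0,-1.5,0,0,0,1],[0,0,-1.8,0,0,0,1],[0,0,-2.1,0,0,0,1],[0,0,-2.4,0,0,0,1],[0,0,-2.7,0,0,0,1],[0,0,-3,0,0,0,1],[0,0,-3,0,0,0,1]])

```text
time_s: 10.9
eef_pos: [0.5304, -0.0267, 0.1403]
eef_rot: [[0.346, -0.938, -0.0], [-0.938, -0.346, 0.0], [-0.0, -0.0, -1.0]]
force: [0.5, -4.5, 4.6]
finger_gap: 0.0002
gripper_force: 2.2
```

>>> step_arm(increments=[[0,0.1,-0.2,0,0,0,1],[-0.1,0.2,-0.4,0,0,0,1],[-0.1,0.3,-0.6,0,0,0,1],[-0.2,0.4,-0.8,0,0,0,1],[-0.2,0.5,-1,0,0,0,1],[-0.2,0.6,-1.2,0,0,0,1],[-0.2,0.6,-1.2,0,0,0,1]])

```text
time_s: 11.6
eef_pos: [0.5289, -0.0221, 0.1287]
eef_rot: [[0.346, -0.938, 0.002], [-0.938, -0.346, -0.002], [0.002, -0.001, -1.0]]
force: [1.4, -5.8, 2.7]
finger_gap: -0.0001
gripper_force: 2.7
```

>>> step_arm(increments=[[0,0,-0.1,0,0,0,1],[-0.1,0.1,-0.2,0,0,0,1],[-0.1,0.1,-0.3,0,0,0,1],[-0.1,0.1,-0.3,0,0,0,1]])

```text
time_s: 12.0
eef_pos: [0.5284, -0.021, 0.1259]
eef_rot: [[0.346, -0.938, 0.003], [-0.938, -0.346, -0.002], [0.003, -0.002, -1.0]]
force: [2.2, -5.2, 2.1]
finger_gap: -0.0
gripper_force: 2.8
```

>>> step_arm(increments=[[0,0,-0.1,0,0,0,1],[0,0,-0.2,0,0,0,1],[0,0,-0.3,0,0,0,1],[0,0,-0.3,0,0,0,1]])

```text
time_s: 12.4
eef_pos: [0.528, -0.0199, 0.1227]
eef_rot: [[0.346, -0.938, 0.001], [-0.938, -0.346, -0.0], [0.001, -0.001, -1.0]]
force: [2.7, -5.1, 4.0]
finger_gap: -0.0004
gripper_force: 2.6
```

>>> step_arm(increments=[[0,0,-0.1,0,0,0,1],[0,0,-0.2,0,0,0,1],[0,0,-0.2,0,0,0,1]])

```text
time_s: 12.7
eef_pos: [0.5276, -0.0191, 0.1205]
eef_rot: [[0.347, -0.938, 0.0], [-0.938, -0.347, 0.001], [-0.001, -0.001, -1.0]]
force: [3.0, -2.6, 2.6]
finger_gap: 0.0003
gripper_force: 1.9
```

>>> step_arm(increments=[[0,0,-0.1,0,0,0,1],[0,0,-0.2,0,0,0,1],[0,0,-0.2,0,0,0,1]])

```text
time_s: 13.0
eef_pos: [0.5272, -0.0188, 0.1186]
eef_rot: [[0.347, -0.938, -0.001], [-0.938, -0.347, 0.001], [-0.002, 0.0, -1.0]]
force: [2.2, -0.0, 4.7]
finger_gap: -0.0
gripper_force: 2.2
```

>>> step_arm(increments=[[0,0,-0.1,0,0,0,1],[0,0,-0.1,0,0,0,1]])

```text
time_s: 13.2
eef_pos: [0.5269, -0.0191, 0.1176]
eef_rot: [[0.347, -0.938, -0.001], [-0.938, -0.347, 0.001], [-0.002, 0.001, -1.0]]
force: [2.0, -0.4, 5.5]
finger_gap: 0.0001
gripper_force: 2.2
```

```bash
cat > look.py <<'E'
from h import *
import sys
o=np.array([.5494,.0752]);a=np.radians(20.3);ex=np.array([np.cos(a),np.sin(a)]);ey=np.array([-np.sin(a),np.cos(a)])
s=ctrl.sense();print(s["time_s"],s["eef_pos"],np.round(s["force"],1))
im,d=ctrl.get_image("wrist");t,P,u,v=tool_pts(s,d);cv2.imwrite(sys.argv[1],im[:,:,::-1])
q=np.c_[(P[:,:2]-o)@ex,(P[:,:2]-o)@ey,P[:,2]]
for n,m in(("floor",(abs(q[:,0])<.018)&(q[:,1]>-.12)&(q[:,1]<-.04)&(q[:,2]>.065)&(q[:,2]<.16)),
           ("pad",(q[:,0]<-.035)&(q[:,0]>-.075)&(q[:,1]>-.12)&(q[:,1]<-.04)&(q[:,2]>.065)&(q[:,2]<.165))):
    z=q[m]
    if len(z)<30: print(n,len(z));continue
    k=np.ones(len(z),bool)
    for _ in range(8):
        c=np.polyfit(z[k,1],z[k,2],1);r=abs(z[:,2]-np.polyval(c,z[:,1]));k=r<max(.003,2*np.median(r)*.5)
    print(n,m.sum(),k.sum(),"tilt",np.arctan(c[0]).round(3),"ymin",z[k,1].min().round(3))
m=(abs(q[:,0])<.027)&(q[:,1]<-.085)&(q[:,1]>-.22)&(q[:,2]<.075)&(q[:,2]>.012);z=q[m]
print("in box",len(z))
for f in("lens_tube_1",):
    print([(np.round([*( (np.array(r["point"])[:2]-o)@np.c_[ex,ey]),r["point"][2]],3).tolist(),round(r["conf"],2)) for r in ctrl.find_in("wrist",f)])
    ctrl.get_image("side")
    print([(np.round([*( (np.array(r["point"])[:2]-o)@np.c_[ex,ey]),r["point"][2]],3).tolist(),round(r["conf"],2)) for r in ctrl.find_in("side",f)])
E
python3 look.py pics/w5.png
```

```text
13.2 [ 0.52687809 -0.01911038  0.11757251] [ 2.  -0.4  5.5]
floor 6164 5354 tilt 0.653 ymin -0.102
pad 7286 3643 tilt -1.337 ymin -0.094
in box 10848
[([-0.01, -0.123, 0.025], 0.85), ([-0.003, -0.121, 0.065], 0.85), ([-0.01, -0.159, 0.027], 0.61)]
[([-0.001, -0.159, 0.032], 0.64), ([0.001, -0.119, 0.062], 0.61), ([0.008, -0.134, 0.032], 0.52)]
```

View pics/w5.png

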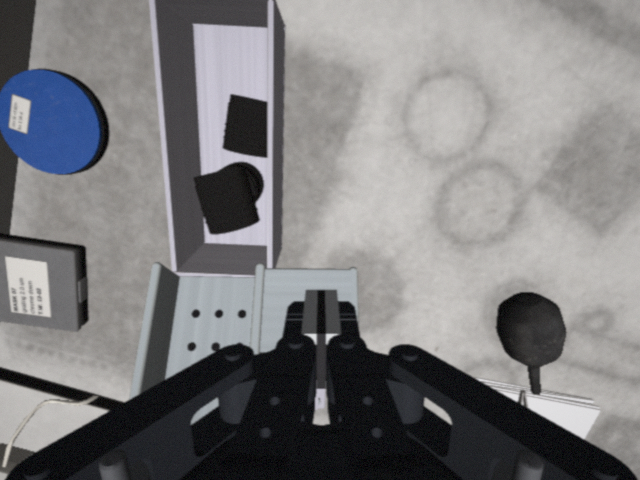

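All three tubes are out and in the box: one at (247,125) and two piled at (228,195). Now press on slowly to the stop.

>>> step_arm(increments=[[0,0,-0.1,0,0,0,1],[0,0,-0.1,0,0,0,1]])

```text
time_s: 13.6
eef_pos: [0.5266, -0.0192, 0.1165]
eef_rot: [[0.347, -0.938, -0.001], [-0.938, -0.347, 0.001], [-0.002, 0.001, -1.0]]
force: [1.6, 0.4, 5.7]
finger_gap: -0.0001
gripper_force: 2.2
```

>>> step_arm(increments=[[0,0,-0.1,0,0,0,1],[0,0,-0.1,0,0,0,1]])

```text
time_s: 13.8
eef_pos: [0.5265, -0.0192, 0.1155]
eef_rot: [[0.347, -0.938, -0.002], [-0.938, -0.347, 0.001], [-0.002, 0.001, -1.0]]
force: [2.1, -0.7, 5.3]
finger_gap: 0.0001
gripper_force: 2.2
```

>>> step_arm(increments=[[0,0,-0.1,0,0,0,1],[0,0,-0.1,0,0,0,1]])

```text
time_s: 14.0
eef_pos: [0.5265, -0.0194, 0.1149]
eef_rot: [[0.346, -0.938, -0.002], [-0.938, -0.346, 0.001], [-0.002, 0.001, -1.0]]
force: [1.0, 0.6, 8.0]
finger_gap: 0.0002
gripper_force: 3.4
```

>>> step_arm(increments=[[0,0,-0.1,0,0,0,1],[0,0,-0.1,0,0,0,1]])

```text
time_s: 14.2
eef_pos: [0.5268, -0.0199, 0.1143]
eef_rot: [[0.346, -0.938, -0.001], [-0.938, -0.346, 0.001], [-0.001, 0.001, -1.0]]
force: [0.6, -0.8, 12.0]
finger_gap: 0.0002
gripper_force: 4.6
```

>>> step_arm(increments=[[0,0,-0.1,0,0,0,1],[0,0,-0.1,0,0,0,1]])

```text
time_s: 14.4
eef_pos: [0.527, -0.0202, 0.1137]
eef_rot: [[0.346, -0.938, -0.0], [-0.938, -0.346, 0.001], [-0.001, -0.0, -1.0]]
force: [-0.4, -2.1, 13.4]
finger_gap: -0.0001
gripper_force: 5.9
```

>>> step_arm(increments=[[0,0,0,0,0,0,1],[0,0,0,0,0,0,1],[0,0,0,0,0,0,1],[0,0,0,0,0,0,1],[0,0,0,0,0,0,1],[0,0,0,0,0,0,1]])

```text
time_s: 15.0
eef_pos: [0.527, -0.0202, 0.1137]
eef_rot: [[0.346, -0.938, -0.0], [-0.938, -0.346, 0.001], [-0.001, -0.0, -1.0]]
force: [-0.0, -1.8, 13.8]
finger_gap: 0.0001
gripper_force: 5.9
```

```bash
python3 look.py pics/w6.png
```

```text
15.0 [ 0.52700625 -0.02023693  0.11371315] [-0.  -1.8 13.8]
floor 5773 4898 tilt 0.685 ymin -0.077
pad 8116 4058 tilt -1.345 ymin -0.095
in box 11183
[([-0.007, -0.158, 0.027], 0.9), ([-0.002, -0.124, 0.064], 0.73), ([-0.011, -0.124, 0.027], 0.62)]
[([0.007, -0.132, 0.03], 0.64), ([0.0, -0.118, 0.06], 0.45), ([-0.003, -0.159, 0.03], 0.43)]
```

>>> step_arm(increments=[[0,0,0.1,0,0,0,1],[0,0,0.3,0,0,0,1],[0,0,0.5,0,0,0,1],[0,-0.1,0.7,0,0,0,1],[0.1,-0.2,0.9,0,0,0,1],[0.1,-0.3,1.2,0,0,0,1],[0.2,-0.4,1.5,0,0,0,1],[0.2,-0.5,1.8,0,0,0,1],[0.2,-0.6,2.1,0,0,0,1],[0.2,-0.6,2.4,0,0,0,1],[0.2,-0.6,2.7,0,0,0,1],[0.2,-0.6,3,0,0,0,1]])

```text
time_s: 16.4
eef_pos: [0.5286, -0.0262, 0.1427]
eef_rot: [[0.346, -0.938, -0.001], [-0.938, -0.346, -0.0], [-0.0, 0.001, -1.0]]
force: [1.8, -3.8, 3.5]
finger_gap: 0.0002
gripper_force: 2.0
```

>>> step_arm(increments=[[0,0,0.3,0,0,0,1],[0,0,0.6,0,0,0,1],[0,0,0.9,0,0,0,1],[0,0,1.2,0,0,0,1],[0,0,1.5,0,0,0,1],[0,0,1.7,0,0,0,1],[0,0,1.9,0,0,0,1],[0,0,2.1,0,0,0,1],[0,0,2.2,0,0,0,1]])

```text
time_s: 17.3
eef_pos: [0.5285, -0.0251, 0.1645]
eef_rot: [[0.347, -0.938, -0.002], [-0.938, -0.347, 0.001], [-0.002, 0.001, -1.0]]
force: [-1.6, -1.1, 2.1]
finger_gap: -0.0001
gripper_force: 1.1
```

>>> step_arm(increments=[[0,0,0.1,0,0,0,1],[0,0,0.2,0,0,0,1],[0,0,0.3,0,0,0,1],[0,0,0.4,0,0,0,1],[0,0,0.5,0,0,0,1],[0,0,0.6,0,0,0,1],[0,0,0.7,0,0,0,1],[0,0,0.9,0,0,0,1],[0,0,1.5,0,0,0,1],[0,0,2.5,0,0,0,1],[0,0,4,0,0,0,1],[0,0,6,0,0,0,1]])

```text
time_s: 18.5
eef_pos: [0.5289, -0.0261, 0.2254]
eef_rot: [[0.346, -0.938, -0.001], [-0.938, -0.346, -0.0], [-0.0, 0.001, -1.0]]
force: [-0.6, 0.1, 0.5]
finger_gap: 0.0
gripper_force: 0.0
```

>>> step_arm(increments=[[-1,-2,3,0,0,0,1],[-2,-5,3,0,0,0,1],[-4,-9,3,0,0,0,1],[-6,-14,3,0,0,0,1],[-8,-18,3,0,0,0,1],[-8,-22,3,0,0,0,1],[-8,-22,3,0,0,0,1],[-8,-22,3,0,0,0,1]])

```text
time_s: 19.3
eef_pos: [0.4491, -0.2472, 0.2554]
eef_rot: [[0.343, -0.939, 0.001], [-0.939, -0.343, -0.0], [0.001, -0.001, -1.0]]
force: [-0.2, 0.5, -0.4]
finger_gap: 0.0001
gripper_force: 0.0
```

```bash
python3 - <<'E'
from h import *
o=np.array([.5494,.0752]);a=np.radians(20.3);ex=np.array([np.cos(a),np.sin(a)]);ey=np.array([-np.sin(a),np.cos(a)])
for c in("side","top"):
    im,d=ctrl.get_image(c);P,u,v=world(c,d);cv2.imwrite(f"pics/{c}9.png",im[:,:,::-1])
    q=np.c_[(P[:,:2]-o)@ex,(P[:,:2]-o)@ey,P[:,2]]
    m=(abs(q[:,0])<.018)&(abs(q[:,1])<.09)&(abs(q[:,2]-.145)<.02);print(c,"floor",m.sum(),np.polyfit(q[m,1],q[m,2],1).round(4))
    m=(abs(q[:,2]-.06)<.005)&(abs(q[:,0])<.04)&(q[:,1]<-.06)&(q[:,1]>-.24);print("rim",m.sum(),np.percentile(q[m],[2,50,98],axis=0).round(3).tolist())
    print([(np.round([*((np.array(r["point"])[:2]-o)@np.c_[ex,ey]),r["point"][2]],3).tolist(),round(r["conf"],2)) for r in ctrl.find_in(c,"lens_tube_1")])
im=cv2.imread("pics/top9.png")[130:300,200:460];cv2.imwrite("pics/crop9.png",cv2.resize(im,None,fx=3,fy=3))
E
```

```text
side floor 634 [0.0012 0.1445]
rim 317 [[-0.027, -0.22, 0.055], [0.006, -0.127, 0.059], [0.037, -0.07, 0.065]]
[([0.003, -0.117, 0.06], 0.68), ([-0.004, -0.16, 0.032], 0.55), ([0.01, -0.134, 0.03], 0.42), ([-0.017, -0.014, 0.15], 0.21)]
top floor 1580 [0.0003 0.1447]
rim 281 [[-0.031, -0.218, 0.055], [-0.003, -0.144, 0.06], [0.031, -0.112, 0.065]]
[([0.001, -0.12, 0.062], 0.6), ([-0.008, -0.154, 0.034], 0.58)]
```

View pics/crop9.png

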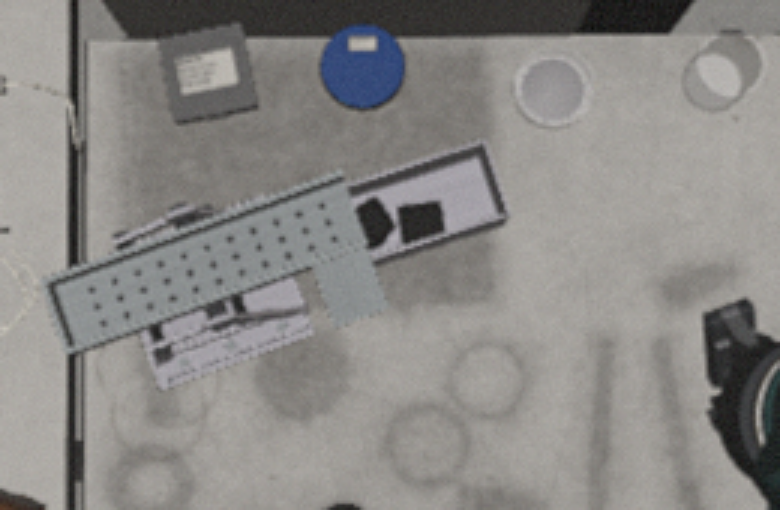

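The trough is level and empty, with a floor slope near 0. The box stands under the lip with the tubes in it, showing at (375,222) and (420,222). The bystanders are where they were and the arm is clear.

```bash
python3 -c "
from rig import ctrl
print(ctrl.job_done())"
```

```text
the job is handed in; nothing more can be done
None
```

The job is handed in at about 19 s of the 72 s allowed: all three tubes slid into the box, the trough was held on its stop at about 0.685 rad with about 13.9 N, then eased back to level, and the box stands on the bench; the hand-in call returned no verdict.

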